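# Shut and lock the instrument box's quarter-turn hatch

### The arm

A 6-joint arm with a two-finger parallel gripper is mounted at the origin on a cart in front of the work surface, level with it; the furniture and walls round the work are solid. World frame = base frame: x ahead of the robot, y to its left, z up, the work surface at z = 0. Lengths are in mm, angles in rad, forces in N, time in s.
With the tool pointing down it reaches from about 275 to 750 mm from the base axis. Payload 10.2 kg.
Tool frame: the origin (TCP) lies midway between the tips of the shut fingers; the grasp point (between the pads) lies grasp_offset behind it (grasp_offset is the distance from the TCP to the grasp point, in mm); x points along the fingers, z is the direction in which the jaws open and shut, and the axes are right-handed (so a half turn about x gives the same grasp; the last joint's range is limited). The gripper opens to 85 mm and grips with 20 to 120 N. Pads are 22 mm wide; open, the fingers measure 114 mm over their backs; the gripper's body (76 mm by 85 mm) begins 54 mm behind the grasp point. The pads swing forward as they close: fully open they stand 13 mm farther back than shut.
Start: joints at [0.959, 0.313, 1.498, -0, 1.331, -0.223], TCP at [199.029, 485.817, 231.294] pointing down, gripper open.
Joint ranges: [-2.94, 2.94], [-0.97, 2.17], [0.19, 2.56], [-1.23, 4.37], [0.02, 3.11], [-2.88, 2.88]. Speed limits (rad/s): [2.39, 2.39, 3.01, 3.14, 3.14, 3.14].

### API

Orientations are given as a unit quaternion [w, x, y, z].
In Python, from rig import sense, capture, calibration, finish_job, grasp_offset gives the robot as it stands.
- The arm moves only by the shell command python3 -m jog 'ROWS' [FORCE]. ROWS is JSON, a list of rows, each an object with "linear": the shift along the tool's x, y, z scaled (see below), a list of three; "rotation": the turn, a rotation vector about the tool's x, y, z scaled (see below), a list of three; "grip": the finger opening in mm, from 0 to 85.4. A call has 1 to 20 rows; each row is the pose to reach, as a shift and turn from the pose measured when the call began, along the tool's axes at that moment; what a row does not reach only later rows make up. The controller multiplies each number of a shift by 0.3 m and each number of a turn by 0.5 rad. A row lasts 1/12 s, in which the tool goes at most 41.7 mm and 7.16 degrees, less where a joint would pass 70% of its speed; a pose out of reach is approached as far as the arm can. A call with a number of a shift or a turn outside -1 to 1 is refused whole. A call with a gripper value outside its range is refused whole. The fingers move at their own pace and stop on an object; FORCE is the grip in N (left out, the last holds). Time passes only in rows, so rows that repeat a pose let the fingers close. It gives the time, the measured TCP pose, the force and the opening at its end, in the units of the state.
- sense(): the state, without advancing time (a new reading comes with each control period).
- capture(name): name is "side" or "top"; returns (picture, depth): 480x640x3 uint8, red, green, blue; 480x640 float32, mm along the optical axis (not along the pixel's ray), 0 where there is no reading.
- calibration(name): a dict with "intrinsics" (3x3 intrinsics, pixels), "world_from_camera" (4x4, takes a point from camera to world coordinates). Camera axes: x right, y up, looking along -z (the intrinsics and any distortion apply to the point x, -y, -z); pixel columns grow to the right and rows downward; lengths in mm; the calibration is good to about 2 mm. A picture is of the moment at which its call begins. calibration takes no time and is no camera call.
- finish_job(): hands the job in, once; it reports no verdict.
The state is a dict: "time_s": time; "joints": joint angles; "dq": joint speeds; "tau": joint torques, N m; "eef_pos": TCP position; "ee_rot": TCP orientation; "force": force on the tool from outside, world axes, zero at the start; "wrist_torque": the same for the moment, N m; "grip_width": opening from 0.0 (shut) to 1.0 (fully open).
Only numpy, scipy, OpenCV 4.12 (cv2) and the standard library are available. Lean on these libraries where they do the work, as an engineer would, in place of code of your own. Each camera call takes 0.05 s, during which the arm holds its last target.

### The job

Two instrument boxes stand on the worktop: one hatch is locked, the other was left unlocked and its sprung hatch stands ajar. Put a fingertip (or the closed fingertips) in the slot of that hatch's dial, push the hatch fully shut and, still pushing, turn the dial clockwise to the stop at the end of its quarter turn, so that the hatch stays locked when you let go. Pinch and lift nothing, leave the other box locked and do not shift the loose things standing about.

Things in the scene. Friction and masses are not known exactly. Their poses are not given: they have to be found in the camera images.
- box_a: The box to be locked, whose hatch stands ajar: grey metal box, 180 (x) x 170 mm, 93 mm high with the aluminium hatch that is its top, screwed down. Origin: centre of underside; x from its front (vent slits, round socket) to its back, where the hatch hinges; z up; turned at most 0.3 rad from the world axes. The boxes are alike; either may stand left or right.
- hatch_a (a joint): Hatch of box_a, plate 8 mm thick, hinged along y at x = 85, z = 89 mm in the box frame. Value 0: fully shut (hard stop); it grows as the front edge rises, to a stop at 0.20. A spring lifts it with about 4 N at the dial; unlocked it rests at 0.20 (dial 23 mm up). The dial's tongue passes under the catch only with the hatch pushed below about 0.02 (2.5 mm at the dial); locked and let go it rests at about 0.025.
- latch_a (a joint): Fastener of box_a: grey round dial, 80 mm, flush in the hatch, with one straight black-floored slot across it (see slot_a). Value 0: slot along the box's y; it grows clockwise seen from above, to a stop at 1.57: slot along the box's x. Nothing stands proud to pinch. Starts at 0 to 0.6, turns stiffly (0.06 N m), stays where left; past about 1.0 its tongue meets the catch.
- slot_a (a point): Centre of the slot's floor in box_a's dial, on the dial axis; x along the slot, z out along the dial axis. The slot is 26 mm wide, 16 mm deep, 80 mm long, its ends closed by the hatch. With the hatch fully shut the point lies at x = -30, y = 0, z = 77 mm in the box frame.
- box_b: The other box, already shut and locked, to be left so: grey metal box, 180 (x) x 170 mm, 93 mm high with the aluminium hatch that is its top, screwed down. Origin: centre of underside; x from its front (vent slits, round socket) to its back, where the hatch hinges; z up; turned at most 0.3 rad from the world axes. The boxes are alike; either may stand left or right.
- hatch_b (a joint): Hatch of box_b, like hatch_a, but shut and locked: it stays at about 0.025.
- latch_b (a joint): Fastener of box_b: grey round dial, 80 mm, flush in the hatch, with one straight black-floored slot across it (see slot_a). Value 0: slot along the box's y; it grows clockwise seen from above, to a stop at 1.57: slot along the box's x. Nothing stands proud to pinch. It starts and must stay at 1.57.
- tape_roll: roll of adhesive tape lying flat, 69 mm across, 18 mm high, loose; bystander, origin under its centre
- reagent_3: white reagent bottle with screw cap, 62 mm across, 120 mm high, loose; bystander, origin under its centre
- petri_1: clear petri dish, 94 mm across, 17 mm high, loose; bystander, origin under its centre
- vial_1: small glass vial, 23 mm across, 48 mm high, loose, in front of the boxes; bystander, origin under its centre
- vial_2: second glass vial, 23 mm across, 48 mm high, loose, in front of the boxes; bystander, origin under its centre
- marker_1: marker pen, 138 mm long, 14 mm thick, lying in front of the left box, loose; bystander, origin under its centre

How it is judged:
By the outcome, as a careful person would: the job done as asked, in the order asked, and still so for the second after the job is handed in, with the robot touching nothing.
It also fails if it takes over 48 s, if anything falls off the work surface, if the arm or the gripper's body presses on something with over 40 N, if the wrist force passes 120 N, or if a joint passes its speed limit or range.

## Working session

There is one attempt and no reset: what is moved stays moved. The work goes in short steps, Python scripts to look and compute and a shell command to move; the robot and the scene stay as the last step left them, time stands still between calls to the robot, and variables do not carry over. Pictures are saved under pics/ and viewed, and the job is handed in when it is done.

```bash
mkdir -p pics
python3 - <<'E'
from rig import *
import cv2
print(sense(), grasp_offset if not callable(grasp_offset) else grasp_offset())
for n in("top","side"):
    p,d=capture(n); cv2.imwrite(f"pics/{n}0.png",p[:,:,::-1]); 
    import numpy as np; np.save(f"pics/{n}0.npy",d)
    c=calibration(n);print(n,c)
E
```

```text
{'time_s': 0.0, 'joints': array([ 9.58631769e-01,  3.13476761e-01,  1.49841729e+00, -7.69776192e-06,
        1.33101241e+00, -2.23389378e-01]), 'dq': array([ 0.00011168, -0.00016741, -0.00033841, -0.00020393, -0.00181789,
        0.00122157]), 'tau': array([ 4.86826775e-04, -4.12270153e+01, -2.59746176e+01, -1.71420138e-04,
        4.05326180e-03,  1.85241782e-05]), 'eef_pos': array([198.86329875, 485.60644026, 230.72883747]), 'ee_rot': array([ 0.58673292, -0.39417009,  0.58759795,  0.39383127]), 'force': array([ 0.39686636, -0.34147395, -0.24368891]), 'wrist_torque': array([ 0.04715836, -0.0122983 , -0.01610794]), 'grip_width': 0.9980100630265413} 18.700000000000003
top {'intrinsics': array([[574.06264742,   0.        , 320.36184655],
       [  0.        , 574.06264742, 235.62704695],
       [  0.        ,   0.        ,   1.        ]]), 'world_from_camera': array([[ 4.86315984e-03,  9.95177081e-01, -9.79741137e-02,
         3.72817162e+02],
       [-9.99564031e-01,  7.69098893e-03,  2.85060631e-02,
         2.35975888e+02],
       [ 2.91220985e-02,  9.77927706e-02,  9.94780618e-01,
         1.39114857e+03],
       [ 0.00000000e+00,  0.00000000e+00,  0.00000000e+00,
         1.00000000e+00]])}
side {'intrinsics': array([[612.08166258,   0.        , 315.3464618 ],
       [  0.        , 612.08166258, 248.68676603],
       [  0.        ,   0.        ,   1.        ]]), 'world_from_camera': array([[ 8.88999525e-01,  2.49357926e-01, -3.84057897e-01,
         4.26476982e+01],
       [-4.57328404e-01,  4.41309322e-01, -7.72073062e-01,
        -7.89701999e+02],
       [-2.30342077e-02,  8.62013171e-01,  5.06362240e-01,
         7.15329267e+02],
       [ 0.00000000e+00,  0.00000000e+00,  0.00000000e+00,
         1.00000000e+00]])}
```

View pics/top0.png

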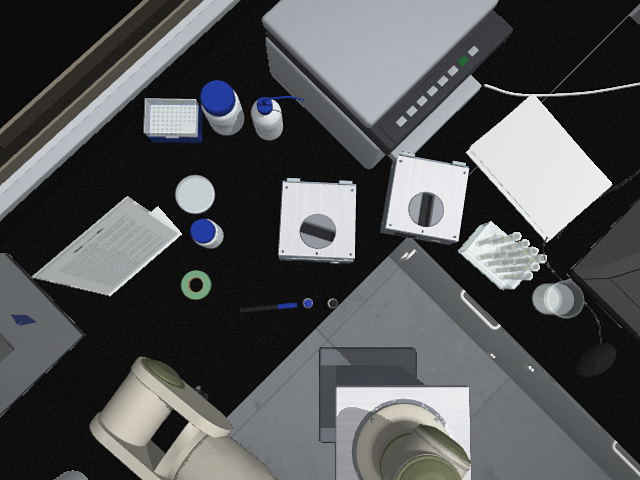

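View pics/side0.png

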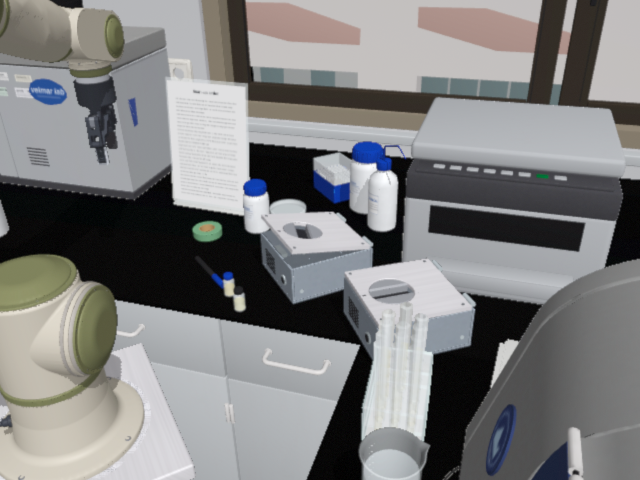

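The left box (top view about (318,220)) is ajar, and the right one (428,198) is shut. The left slot runs from about (301,227) to (336,237). Next I measure these.

```bash
cat > h.py <<'E'
import numpy as np,cv2
from rig import *
def cloud(n,d):
    c=calibration(n);K=c["intrinsics"];T=c["world_from_camera"]
    v,u=np.mgrid[:480,:640]
    P=np.stack([(u-K[0,2])/K[0,0]*d,-(v-K[1,2])/K[1,1]*d,-d],-1)
    return P@T[:3,:3].T+T[:3,3]
E
python3 - <<'E'
from h import *
p=cv2.imread("pics/top0.png");d=np.load("pics/top0.npy");W=cloud("top",d)
cv2.imwrite("pics/crop0.png",cv2.resize(p[165:275,260:375],None,fx=5,fy=5,interpolation=cv2.INTER_NEAREST))
hsv=p.max(2)
for name,(r0,r1,c0,c1) in dict(L=(185,260,282,352),R=(160,238,388,465)).items():
    sub=p[r0:r1,c0:c1];w=W[r0:r1,c0:c1]
    m=(sub.max(2)>190)&(w[...,2]>60)
    P=w[m];A=np.c_[P[:,:2],np.ones(len(P))]
    for _ in range(3):
        s=np.linalg.lstsq(A,P[:,2],rcond=None)[0];k=abs(A@s-P[:,2])<3;A=A[k];P=P[k]
    print(name,"plane",s,"slope",np.hypot(*s[:2]),"n",k.sum(),k.std(),"z range",P[:,2].min(),P[:,2].max())
    box=cv2.minAreaRect(P[:,:2].astype(np.float32));print(" rect",box)
    # slot dark
    z=w@np.array([-s[0],-s[1],1])-s[2]
    cc=np.zeros(sub.shape[:2],bool)
    dm=((sub.max(2)<60)).astype(np.uint8)
    n,l,st,ce=cv2.connectedComponentsWithStats(dm)
    for i in range(1,n):
        if st[i,4]>60:
            q=w[l==i];e=np.cov(q[:,:2].T);ev,V=np.linalg.eigh(e);print(" dark",st[i],ce[i]+[c0,r0],q.mean(0),"dir",V[:,1],np.sqrt(ev),"relz",np.median(z[l==i]))
    gm=((sub.max(2)<185)&(z>-22)).astype(np.uint8)
    n,l,st,ce=cv2.connectedComponentsWithStats(gm)
    for i in range(1,n):
        if st[i,4]>300:
            q=w[l==i];print(" dial",st[i],ce[i]+[c0,r0],cv2.minEnclosingCircle(q[:,:2].astype(np.float32)))
for (u,v,nm) in [(308,303,'v1'),(333,303,'v2'),(205,232,'bottle'),(196,285,'tape'),(195,194,'petri'),(268,308,'marker')]:
    print(nm,W[v,u])
E
```

```text
L plane [-3.67436753e-01  3.53214195e-02  3.03636822e+02] slope 0.3691305599434624 n 619 0.0 z range 92.23922613613945 120.5024719657631
 rect ((556.3927001953125, 208.86973571777344), (162.44163513183594, 68.02776336669922), 82.73002624511719)
 dark [ 18  38  35  19 316] [317.27848101 231.80696203] [506.90009803 206.40633865 116.57160661] dir [0.38785403 0.92172081] [16.64814844 22.26647823] relz -23.616625452288247
 dial [ 20  29  34  23 432] [319.68981481 222.88425926] ((460.78753662109375, 215.80224609375), 90.25399017333984)
 dial [ 17  45  33  19 312] [313.72435897 240.73397436] ((442.8493347167969, 232.42227172851562), 70.12242126464844)
R plane [-2.39208473e-01  2.68297460e-01  2.53505123e+02] slope 0.35944988588075866 n 345 0.0 z range 87.27527756549694 104.80982975527627
 rect ((594.6552124023438, -56.71772766113281), (213.98892211914062, 33.7401008605957), 37.72822952270508)
 dark [ 0  0  5 24 63] [389.11111111 168.3015873 ] [678.26964528  26.95875511   0.89763139] dir [-0.995622    0.09347107] [ 2.3913776  15.83411207] relz -97.55691676278963
 dark [ 30  34  15  33 300] [
[... 196 characters left out ...]
17757 ] [ 539.09785515 -153.27222685    1.17743271] dir [-0.99526846  0.0971632 ] [ 2.7517282  22.45793156] relz -82.78213614510878
 dark [  0  72  29   6 112] [400.45535714 235.33035714] [509.5640654    4.47949464  24.70971079] dir [0.11998705 0.99277546] [ 1.68900766 16.33971369] relz -107.80716341754864
 dial [ 20  32  36  35 667] [427.22488756 207.0029985 ] ((481.593505859375, 80.58590698242188), 189.67967224121094)
v1 [347.54211097 225.44706043  46.50522011]
v2 [347.87890112 167.46285203  51.09839263]
bottle [504.20648634 455.30267729 119.01946354]
tape [388.41406834 493.93232341   1.3667771 ]
petri [606.57439038 499.12300419  16.8147396 ]
marker [334.6531649  320.27116864  11.534707  ]
```

View pics/crop0.png

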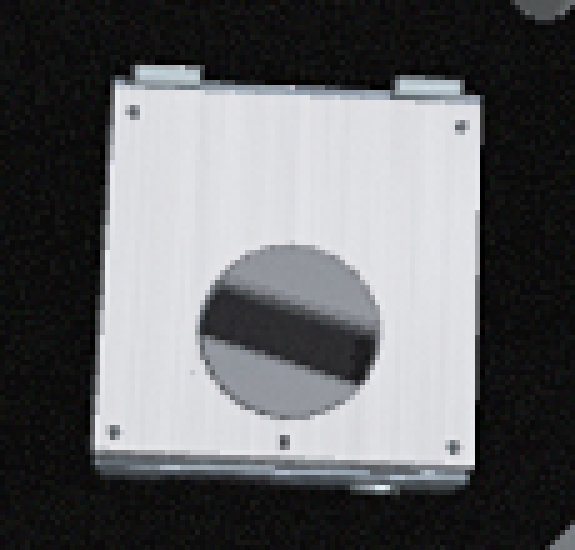

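```bash
cat >> h.py <<'E'
def proj(n,P):
    c=calibration(n);K=c["intrinsics"];T=c["world_from_camera"]
    q=(np.atleast_2d(P)-T[:3,3])@T[:3,:3]
    return np.c_[K[0,0]*q[:,0]/-q[:,2]+K[0,2],K[1,1]*q[:,1]/q[:,2]+K[1,2]]
def hatch(P,th):  # box-frame points at shut -> opened th
    P=np.atleast_2d(P).astype(float);r=P-[85,0,89];c,s=np.cos(th),np.sin(th)
    return np.c_[r[:,0]*c+r[:,2]*s,r[:,1],-r[:,0]*s+r[:,2]*c]+[85,0,89]
def world(P,b):
    c,s=np.cos(b[2]),np.sin(b[2]);P=np.atleast_2d(P)
    return np.c_[P[:,0]*c-P[:,1]*s+b[0],P[:,0]*s+P[:,1]*c+b[1],P[:,2]]
E
python3 - <<'E'
from h import *
from scipy.optimize import least_squares
px=np.array([[113,80],[482,97],[473,468],[95,455],[290,331]])/5+[260,165]-0.5*0
M=np.array([[90,85,93],[90,-85,93],[-90,-85,93],[-90,85,93],[-30,0,93.]])
for th in(0.2,):
    f=lambda b:(proj("top",world(hatch(M,th),b))-px+0.5).ravel()
    r=least_squares(f,[520,200,0]);print(th,r.x,r.fun.round(1))
b=r.x;np.save("b.npy",b)
# draw on both views w/ slot
for n in("top","side"):
    p=cv2.imread(f"pics/{n}0.png")
    for a,col in((0.3,(0,255,0)),):
        pass
    t=np.linspace(0,2*np.pi,60)
    C=np.c_[-30+40*np.cos(t),40*np.sin(t),93+0*t]
    q=proj(n,world(hatch(C,.2),b));cv2.polylines(p,[np.round(q*16).astype(int)],True,(0,0,255),1,cv2.LINE_AA,4)
    q=proj(n,world(hatch(M[:4],.2),b));cv2.polylines(p,[np.round(q*16).astype(int)],True,(0,200,0),1,cv2.LINE_AA,4)
    for phi in (0.,.1,.2,.3,.4):
        # slot floor ends: clockwise from y: dir=(sin,cos)
        dd=np.array([np.sin(phi),np.cos(phi),0]);q=proj(n,world(hatch([np.array([-30,0,77])+39*dd,np.array([-30,0,77])-39*dd],.2),b))
        print(n,phi,q.round(1).tolist())
    c=proj(n,world(hatch([[-30,0,93]],.2),b))[0].astype(int)
    cv2.imwrite(f"pics/fit_{n}.png",cv2.resize(p[c[1]-70:c[1]+50,c[0]-80:c[0]+80],None,fx=5,fy=5,interpolation=cv2.INTER_CUBIC))
print(world(hatch([[-30,0,77],[-30,0,93]],.2),b),world(hatch([[-30,0,77],[-30,0,93]],0),b))
E
```

```text
0.2 [ 5.35058861e+02  2.05336775e+02 -3.31300255e-02] [-0.1 -0.6  0.1 -0.8  0.8  0.6 -0.7  0.2 -0.2  0.6]
top 0.0 [[299.9, 232.7], [334.3, 234.1]]
top 0.1 [[300.0, 231.1], [334.2, 235.7]]
top 0.2 [[300.4, 229.4], [333.9, 237.4]]
top 0.3 [[300.9, 227.9], [333.4, 238.9]]
top 0.4 [[301.5, 226.4], [332.8, 240.5]]
side 0.0 [[293.0, 228.7], [308.5, 245.2]]
side 0.1 [[294.7, 228.7], [306.8, 245.3]]
side 0.2 [[296.5, 228.7], [304.9, 245.3]]
side 0.3 [[298.3, 228.8], [303.0, 245.1]]
side 0.4 [[300.1, 229.0], [301.1, 244.9]]
[[504.98368496 206.33353153 100.08617411]
 [508.16064994 206.22824008 115.76723935]] [[505.07532307 206.33049445  77.        ]
 [505.07532307 206.33049445  93.        ]]
```

View pics/fit_top.png

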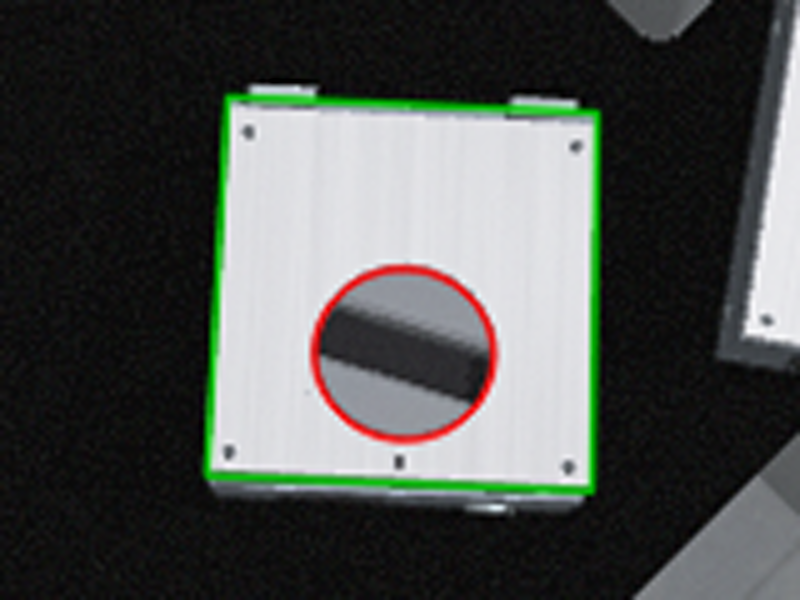

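View pics/fit_side.png

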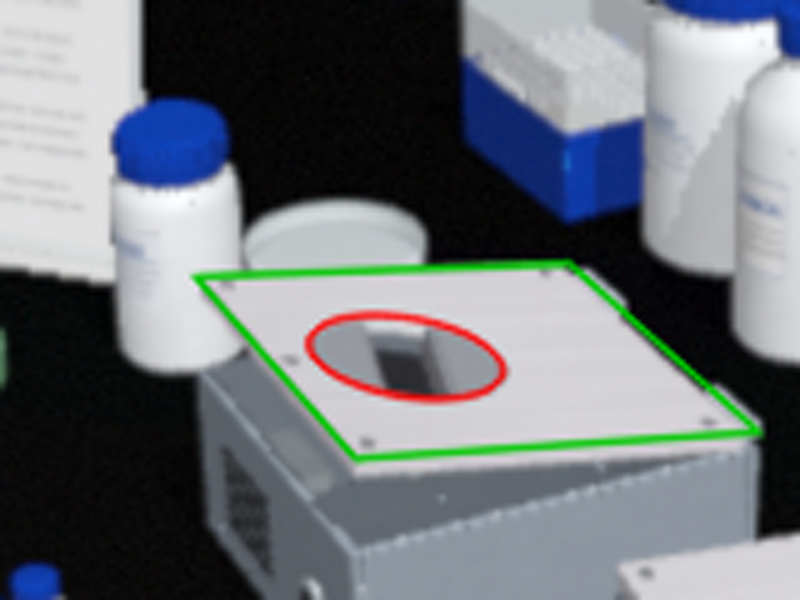

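```bash
cat >> h.py <<'E'
from scipy.spatial.transform import Rotation as R
def pose():
    s=sense();q=s["ee_rot"];return s["eef_pos"],R.from_quat([q[1],q[2],q[3],q[0]]),s
b=np.array([535.06,205.34,-0.0331])
def target(th,phi,h,sgn=1):
    """TCP on dial axis, h above slot floor; hatch th, slot phi"""
    p=world(hatch([[-30,0,77+h]],th),b)[0]
    Rb=R.from_euler('z',b[2])*R.from_euler('y',th)
    z=sgn*np.array([np.sin(phi),np.cos(phi),0]);x=np.array([0,0,-1.]);y=np.cross(z,x)
    return p,Rb*R.from_matrix(np.c_[x,y,z])
def row(tp,tR):
    p,r,s=pose();return (r.inv().apply(tp-p)/300).round(3),((r.inv()*tR).as_rotvec()/.5).round(3)
E
python3 - <<'E'
from h import *
p,r,s=pose();print(r.as_matrix().round(3))
for sg in(1,-1):
    for phi in(.3,1.57): print(sg,phi,row(*target(.2 if phi<1 else 0,phi,60,sg)))
E
```

```text
[[-0.001 -0.925  0.379]
 [-0.001  0.379  0.925]
 [-1.     0.    -0.001]]
1 0.3 (array([ 0.24 , -1.334, -0.461]), array([-0.111,  0.127,  0.378]))
1 1.57 (array([ 0.313, -1.297, -0.474]), array([ 2.428e+00, -2.000e-03,  1.000e-03]))
-1 0.3 (array([ 0.24 , -1.334, -0.461]), array([ 6.141,  0.583, -0.195]))
-1 1.57 (array([ 0.313, -1.297, -0.474]), array([-3.855e+00, -1.000e-03, -2.000e-03]))
```

```bash
python3 -m jog '[{"linear":[0,-0.12,-0.04],"rotation":[0,0,0],"grip":0},{"linear":[0,-0.24,-0.08],"rotation":[0,0,0],"grip":0},{"linear":[0,-0.36,-0.12],"rotation":[0,0,0],"grip":0},{"linear":[0,-0.48,-0.16],"rotation":[0,0,0],"grip":0},{"linear":[0,-0.6,-0.2],"rotation":[0,0,0],"grip":0},{"linear":[0,-0.7,-0.24],"rotation":[0,0,0],"grip":0},{"linear":[0,-0.7,-0.24],"rotation":[0,0,0],"grip":0},{"linear":[0,-0.7,-0.24],"rotation":[0,0,0],"grip":0}]' 30
python3 - <<'E'
from h import *
print(row(*target(.2,.3,60)))
E
```

```text
time_s: 0.77
eef_pos: [366.6, 338.5, 230.5]
ee_rot: [0.587, -0.393, 0.588, 0.393]
force: [-0.7, 1.1, -0.2]
grip_width: -0.004
(array([ 0.238, -0.632, -0.217]), array([-0.117,  0.126,  0.377]))
```

```bash
python3 -m jog '[{"linear":[0.04,-0.11,-0.04],"rotation":[-0.02,0.02,0.06],"grip":0},{"linear":[0.08,-0.22,-0.08],"rotation":[-0.04,0.04,0.13],"grip":0},{"linear":[0.12,-0.33,-0.12],"rotation":[-0.06,0.06,0.2],"grip":0},{"linear":[0.16,-0.44,-0.16],"rotation":[-0.08,0.08,0.26],"grip":0},{"linear":[0.2,-0.55,-0.19],"rotation":[-0.1,0.1,0.32],"grip":0},{"linear":[0.238,-0.632,-0.217],"rotation":[-0.117,0.126,0.377],"grip":0},{"linear":[0.238,-0.632,-0.217],"rotation":[-0.117,0.126,0.377],"grip":0},{"linear":[0.238,-0.632,-0.217],"rotation":[-0.117,0.126,0.377],"grip":0},{"linear":[0.238,-0.632,-0.217],"rotation":[-0.117,0.126,0.377],"grip":0}]'
python3 - <<'E'
from h import *
print(sense()["joints"],row(*target(.2,.3,22)),row(*target(.2,.3,2)))
for n in("top","side"):
    p,d=capture(n);p=p[:,:,::-1].copy()
    c=proj(n,world(hatch([[-30,0,93]],.2),b))[0].astype(int)
    cv2.imwrite(f"pics/ap_{n}.png",cv2.resize(p[c[1]-80:c[1]+40,c[0]-80:c[0]+80],None,fx=5,fy=5,interpolation=cv2.INTER_CUBIC))
E
```

```text
time_s: 1.52
eef_pos: [516.2, 207.1, 159.1]
ee_rot: [0.517, -0.366, 0.629, 0.451]
force: [0.7, 0.7, 0.3]
grip_width: -0.004
[ 0.15358526  0.548       1.35526219  0.03724425  1.43528325 -1.09421791] (array([ 0.127, -0.004, -0.003]), array([ 0.003, -0.   , -0.   ])) (array([ 0.194, -0.004, -0.003]), array([ 0.003, -0.   , -0.   ]))
```

View pics/ap_side.png

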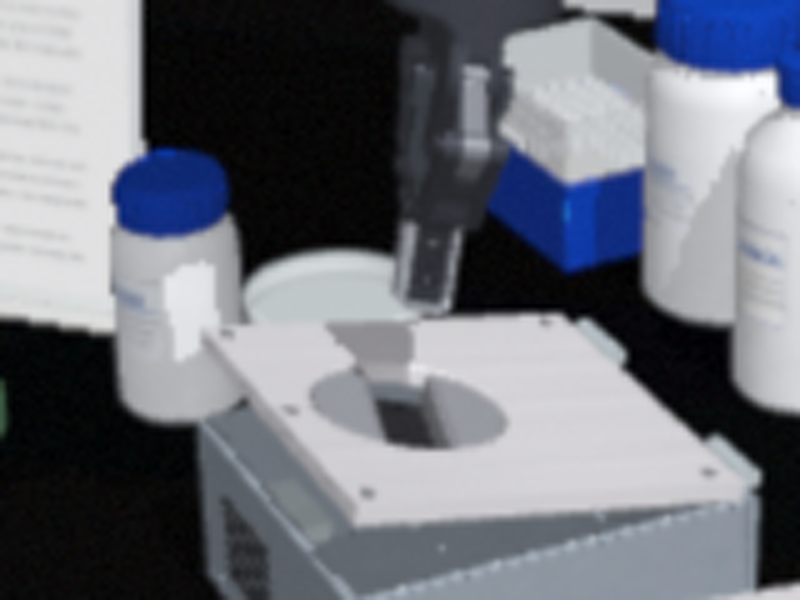

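View pics/ap_top.png

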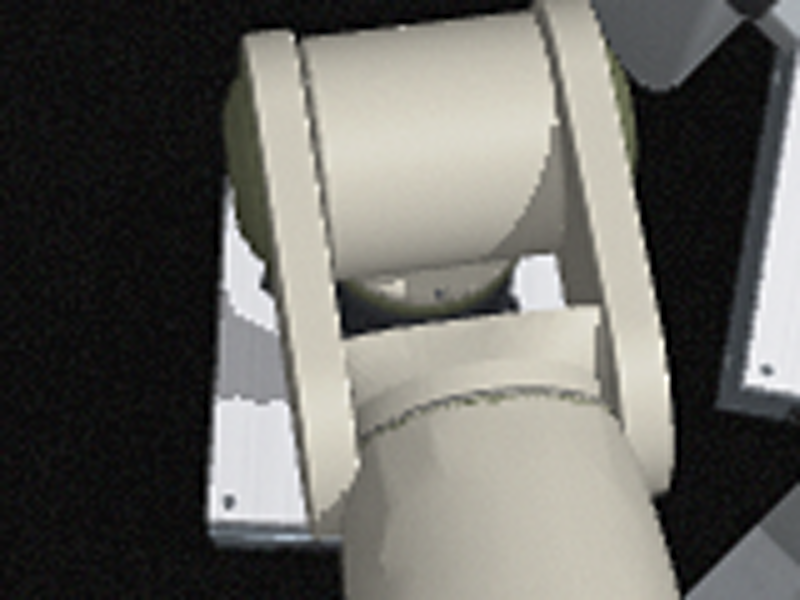

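```bash
python3 -m jog '[{"linear":[0.06,-0.004,-0.003],"rotation":[0,0,0],"grip":0},{"linear":[0.12,-0.004,-0.003],"rotation":[0,0,0],"grip":0},{"linear":[0.14,-0.004,-0.003],"rotation":[0,0,0],"grip":0},{"linear":[0.155,-0.004,-0.003],"rotation":[0,0,0],"grip":0},{"linear":[0.167,-0.004,-0.003],"rotation":[0,0,0],"grip":0},{"linear":[0.167,-0.004,-0.003],"rotation":[0,0,0],"grip":0},{"linear":[0.167,-0.004,-0.003],"rotation":[0,0,0],"grip":0}]'
python3 - <<'E'
from h import *
s=sense();print(s["wrist_torque"],row(*target(.2,.3,10)),row(*target(.2,.3,1)))
for n in("side",):
    p,d=capture(n);p=p[:,:,::-1].copy()
    c=proj(n,world(hatch([[-30,0,93]],.2),b))[0].astype(int)
    cv2.imwrite(f"pics/in_{n}.png",cv2.resize(p[c[1]-80:c[1]+40,c[0]-80:c[0]+80],None,fx=5,fy=5,interpolation=cv2.INTER_CUBIC))
E
```

```text
time_s: 2.2
eef_pos: [507.4, 206.5, 111.2]
ee_rot: [0.517, -0.366, 0.628, 0.451]
force: [0.1, -0.6, -0.3]
grip_width: 0.001
[-0.02683604 -0.13730145 -0.02048119] (array([ 0.004,  0.   , -0.001]), array([0.004, 0.001, 0.004])) (array([ 0.034,  0.   , -0.001]), array([0.004, 0.001, 0.004]))
```

View pics/in_side.png

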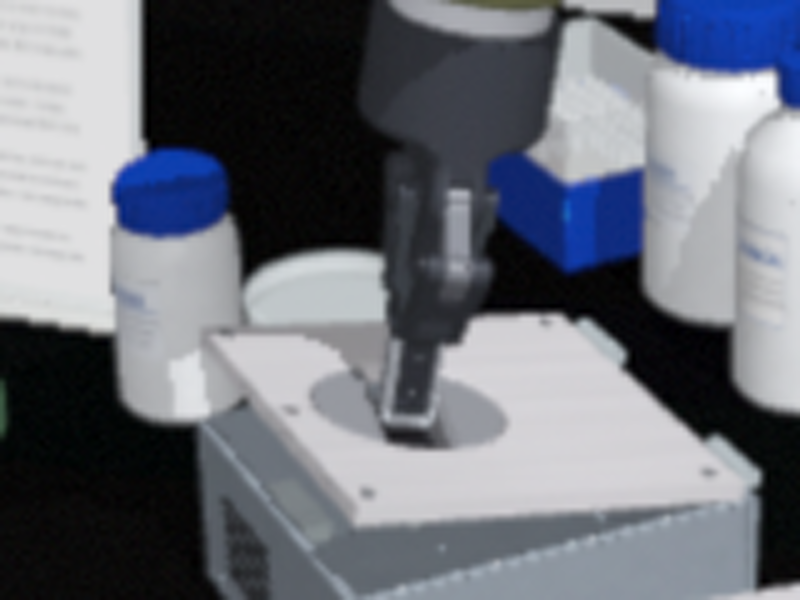

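The tip is in the slot mouth with no force. I keep going down to the floor.

```bash
python3 -m jog '[{"linear":[0.01,0,0],"rotation":[0,0,0],"grip":0},{"linear":[0.02,0,0],"rotation":[0,0,0],"grip":0},{"linear":[0.03,0,0],"rotation":[0,0,0],"grip":0},{"linear":[0.037,0,0],"rotation":[0,0,0],"grip":0},{"linear":[0.037,0,0],"rotation":[0,0,0],"grip":0}]'
python3 - <<'E'
from h import *
s=sense();print(s["wrist_torque"],row(*target(.2,.3,0)))
for t in (.15,.1,.05,0.,): print(t,row(*target(t,.3,0)),row(*target(t,.3,-3)))
E
```

```text
time_s: 2.67
eef_pos: [505.2, 206.5, 100.0]
ee_rot: [0.517, -0.366, 0.628, 0.451]
force: [-0.2, 0.3, 2.0]
grip_width: -0.003
[-0.02144787  0.06787856  0.04316001] (array([-0.   ,  0.   , -0.001]), array([0.004, 0.002, 0.004]))
0.15 (array([ 0.019, -0.002,  0.   ]), array([ 0.004, -0.028, -0.092])) (array([ 0.029, -0.002,  0.   ]), array([ 0.004, -0.028, -0.092]))
0.1 (array([ 0.038, -0.005,  0.001]), array([ 0.004, -0.057, -0.188])) (array([ 0.048, -0.006,  0.001]), array([ 0.004, -0.057, -0.188]))
0.05 (array([ 0.057, -0.009,  0.002]), array([ 0.004, -0.087, -0.283])) (array([ 0.067, -0.011,  0.003]), array([ 0.004, -0.087, -0.283]))
0.0 (array([ 0.075, -0.014,  0.004]), array([ 0.004, -0.116, -0.379])) (array([ 0.085, -0.016,  0.004]), array([ 0.004, -0.116, -0.379]))
```

```bash
python3 -m jog '[{"linear":[0.01,-0.001,0],"rotation":[0,-0.014,-0.046],"grip":0},{"linear":[0.019,-0.002,0],"rotation":[0,-0.028,-0.092],"grip":0},{"linear":[0.029,-0.003,0],"rotation":[0,-0.042,-0.14],"grip":0},{"linear":[0.038,-0.005,0.001],"rotation":[0,-0.057,-0.188],"grip":0},{"linear":[0.048,-0.007,0.001],"rotation":[0,-0.072,-0.235],"grip":0},{"linear":[0.057,-0.009,0.002],"rotation":[0,-0.087,-0.283],"grip":0},{"linear":[0.067,-0.011,0.003],"rotation":[0,-0.1,-0.33],"grip":0},{"linear":[0.075,-0.014,0.004],"rotation":[0,-0.116,-0.379],"grip":0},{"linear":[0.078,-0.014,0.004],"rotation":[0,-0.116,-0.379],"grip":0},{"linear":[0.078,-0.014,0.004],"rotation":[0,-0.116,-0.379],"grip":0}]'
python3 - <<'E'
from h import *
s=sense();print(s["wrist_torque"],row(*target(0,.3,0)))
E
```

```text
time_s: 3.5
eef_pos: [505.4, 206.5, 77.0]
ee_rot: [0.576, -0.411, 0.575, 0.411]
force: [0.6, 0.9, 4.9]
grip_width: 0.002
[-0.06580273 -0.15440855 -0.00523714] (array([ 0.   ,  0.001, -0.001]), array([0.004, 0.002, 0.003]))
```

```bash
python3 -m jog '[{"linear":[0.003,0,0],"rotation":[0,0,0],"grip":0},{"linear":[0.006,0,0],"rotation":[0,0,0],"grip":0},{"linear":[0.006,0,0],"rotation":[0,0,0],"grip":0}]'
python3 - <<'E'
from h import *
s=sense();print(s["wrist_torque"],s["force"],s["eef_pos"])
E
```

```text
time_s: 3.75
eef_pos: [505.5, 206.5, 76.7]
ee_rot: [0.576, -0.411, 0.575, 0.411]
force: [-4.8, -0.7, 13.7]
grip_width: 0.004
[-0.26585037  0.94088033 -0.01330996] [-4.79615329 -0.66371153 13.72312339] [505.52322429 206.52076038  76.69212491]
```

```bash
python3 -m jog '[{"linear":[0.006,0,0],"rotation":[0.1,0,0],"grip":0},{"linear":[0.006,0,0],"rotation":[0.2,0,0],"grip":0},{"linear":[0.006,0,0],"rotation":[0.3,0,0],"grip":0},{"linear":[0.006,0,0],"rotation":[0.4,0,0],"grip":0},{"linear":[0.006,0,0],"rotation":[0.5,0,0],"grip":0},{"linear":[0.006,0,0],"rotation":[0.6,0,0],"grip":0},{"linear":[0.006,0,0],"rotation":[0.7,0,0],"grip":0},{"linear":[0.006,0,0],"rotation":[0.8,0,0],"grip":0},{"linear":[0.006,0,0],"rotation":[0.9,0,0],"grip":0},{"linear":[0.006,0,0],"rotation":[0.9,0,0],"grip":0}]'
python3 - <<'E'
from h import *
s=sense();print(s["wrist_torque"],s["force"],s["eef_pos"],s["joints"],row(*target(0,1.57,-1)))
E
```

```text
time_s: 4.58
eef_pos: [506.9, 206.7, 76.7]
ee_rot: [0.655, -0.272, 0.651, 0.271]
force: [0.0, -0.5, 13.7]
grip_width: 0.004
[-0.04066297  0.05578471 -0.00855519] [ 0.04394619 -0.48995044 13.73218733] [506.87540044 206.74008214  76.71760592] [ 1.73133897e-01  5.27592060e-01  1.61693037e+00  1.39038354e-04
  9.92133485e-01 -6.14299035e-01] (array([ 0.002,  0.003, -0.005]), array([1.639, 0.01 , 0.002]))
```

```bash
python3 -m jog '[{"linear":[0.006,0,0],"rotation":[0.1,0,0],"grip":0},{"linear":[0.006,0,0],"rotation":[0.2,0,0],"grip":0},{"linear":[0.006,0,0],"rotation":[0.3,0,0],"grip":0},{"linear":[0.006,0,-0.002],"rotation":[0.4,0,0],"grip":0},{"linear":[0.006,0,-0.002],"rotation":[0.5,0,0],"grip":0},{"linear":[0.006,0,-0.002],"rotation":[0.6,0,0],"grip":0},{"linear":[0.006,0,-0.002],"rotation":[0.7,0,0],"grip":0},{"linear":[0.006,0,-0.002],"rotation":[0.8,0,0],"grip":0},{"linear":[0.006,0,-0.002],"rotation":[0.9,0,0],"grip":0},{"linear":[0.006,0,-0.002],"rotation":[0.9,0,0],"grip":0}]'
python3 - <<'E'
from h import *
s=sense();print(s["wrist_torque"],s["force"],s["eef_pos"],s["joints"],row(*target(0,1.57,-1)))
p,d=capture("side");p=p[:,:,::-1].copy()
cv2.imwrite(f"pics/t1.png",cv2.resize(p[160:280,220:380],None,fx=5,fy=5,interpolation=cv2.INTER_CUBIC))
E
```

```text
time_s: 5.42
eef_pos: [507.0, 206.7, 76.7]
ee_rot: [0.699, -0.118, 0.695, 0.118]
force: [-3.6, 1.7, 15.4]
grip_width: -0.001
[0.10081857 0.74811785 0.06806152] [-3.64180117  1.74959494 15.39251223] [507.03594722 206.7384333   76.67203561] [ 1.72820579e-01  5.27176674e-01  1.61779229e+00  7.87395948e-04
  9.90159700e-01 -1.62538965e-01] (array([ 0.002,  0.001, -0.007]), array([ 0.734,  0.013, -0.002]))
```

View pics/t1.png

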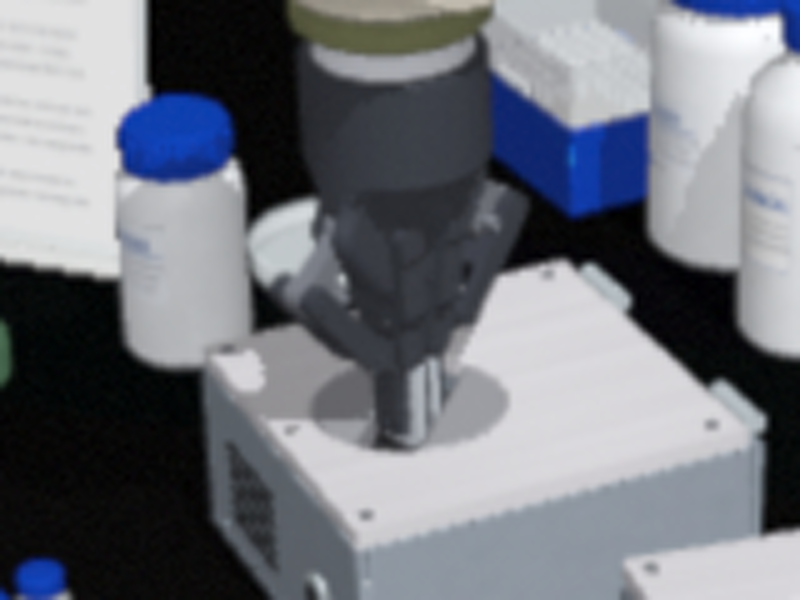

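The hatch is shut, and the slot at about (370,440) in the crop follows the fingers. I continue to the stop.

```bash
python3 -m jog '[{"linear":[0.007,0,-0.003],"rotation":[0.1,0,0],"grip":0},{"linear":[0.007,0,-0.003],"rotation":[0.2,0,0],"grip":0},{"linear":[0.007,0,-0.003],"rotation":[0.3,0,0],"grip":0},{"linear":[0.007,0,-0.003],"rotation":[0.4,0,0],"grip":0},{"linear":[0.007,0,-0.003],"rotation":[0.5,0,0],"grip":0},{"linear":[0.007,0,-0.003],"rotation":[0.6,0,0],"grip":0},{"linear":[0.007,0,-0.003],"rotation":[0.7,0,0],"grip":0},{"linear":[0.007,0,-0.003],"rotation":[0.8,0,0],"grip":0},{"linear":[0.007,0,-0.003],"rotation":[0.85,0,0],"grip":0},{"linear":[0.007,0,-0.003],"rotation":[0.85,0,0],"grip":0}]'
python3 - <<'E'
from h import *
s=sense();print(s["wrist_torque"],s["force"],s["eef_pos"],s["joints"],row(*target(0,1.57,-1)))
E
```

```text
time_s: 6.3
eef_pos: [506.8, 206.8, 76.6]
ee_rot: [0.709, 0.033, 0.704, -0.031]
force: [-5.0, -0.5, 17.1]
grip_width: 0.002
[-0.05624368  0.86345876  0.04314373] [-5.02181662 -0.5230523  17.14990852] [506.78788246 206.7914882   76.57209268] [1.72805199e-01 5.26172632e-01 1.61983478e+00 1.27280079e-03
 9.87545687e-01 2.61433519e-01] (array([ 0.002, -0.002, -0.006]), array([-0.114,  0.015, -0.006]))
```

```bash
python3 -m jog '[{"linear":[0.006,0,0],"rotation":[0.08,0,0],"grip":0},{"linear":[0.006,0,0],"rotation":[0.15,0,0],"grip":0},{"linear":[0.006,0,0],"rotation":[0.2,0,0],"grip":0},{"linear":[0.006,0,0],"rotation":[0.2,0,0],"grip":0}]'
python3 - <<'E'
from h import *
s=sense();print(s["wrist_torque"],s["force"],s["eef_pos"],row(*target(0,1.57,-1)))
p,d=capture("side");p=p[:,:,::-1].copy()
cv2.imwrite(f"pics/t2.png",cv2.resize(p[200:280,260:340],None,fx=7,fy=7,interpolation=cv2.INTER_CUBIC))
E
```

```text
time_s: 6.63
eef_pos: [507.2, 207.0, 76.6]
ee_rot: [0.707, 0.068, 0.701, -0.066]
force: [-5.6, 0.3, 17.6]
grip_width: -0.001
[-0.09318167  0.91907452  0.04071252] [-5.64373539  0.3126488  17.63974558] [507.15498933 207.01597037  76.58302074] (array([ 0.002, -0.004, -0.006]), array([-0.316,  0.016, -0.007]))
```

View pics/t2.png

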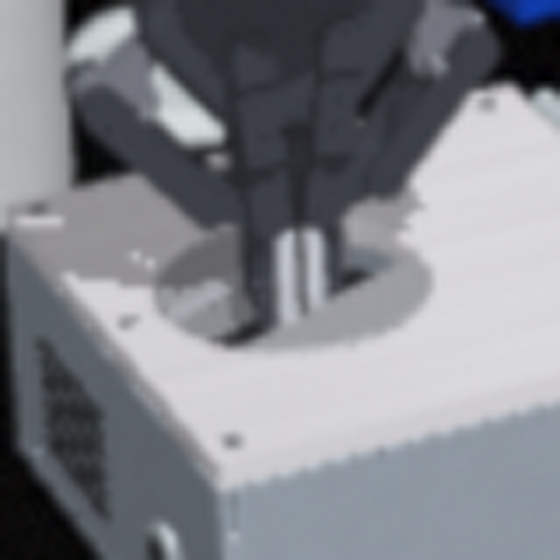

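```bash
python3 -m jog '[{"linear":[0.006,0,0],"rotation":[0.1,0,0],"grip":0},{"linear":[0.006,0,0],"rotation":[0.2,0,0],"grip":0},{"linear":[0.006,0,0],"rotation":[0.3,0,0],"grip":0},{"linear":[0.006,0,0],"rotation":[0.3,0,0],"grip":0}]'
python3 - <<'E'
from h import *
s=sense();print(s["wrist_torque"],s["force"],s["eef_pos"],row(*target(0,1.57,-1)))
p,d=capture("side");p=p[:,:,::-1].copy()
cv2.imwrite(f"pics/t3.png",cv2.resize(p[200:280,260:340],None,fx=7,fy=7,interpolation=cv2.INTER_CUBIC))
# expected rim-level slot edges
for phi in(1.2,1.3,1.4,1.5,1.57):
    dd=np.array([np.sin(phi),np.cos(phi),0]);nn=np.array([np.cos(phi),-np.sin(phi),0]);o=np.array([-30,0,93])
    print(phi,[((proj("side",world([o+sg*13*nn+38*dd,o+sg*13*nn-38*dd],b))-[260,200])*7).round().tolist() for sg in(1,-1)])
E
```

```text
time_s: 7.02
eef_pos: [507.5, 207.3, 76.6]
ee_rot: [0.7, 0.122, 0.694, -0.119]
force: [-4.5, -1.1, 16.2]
grip_width: -0.002
[-0.19787482  0.96933454  0.01057438] [-4.52420961 -1.09348934 16.21392297] [507.53810794 207.25765787  76.60167962] (array([ 0.002, -0.006, -0.007]), array([-0.619,  0.017, -0.01 ]))
1.2 [[[406.0, 245.0], [225.0, 342.0]], [[343.0, 217.0], [162.0, 312.0]]]
1.3 [[[411.0, 251.0], [212.0, 339.0]], [[355.0, 220.0], [157.0, 306.0]]]
1.4 [[[416.0, 257.0], [201.0, 336.0]], [[366.0, 223.0], [153.0, 300.0]]]
1.5 [[[419.0, 263.0], [191.0, 331.0]], [[376.0, 227.0], [150.0, 293.0]]]
1.57 [[[421.0, 268.0], [184.0, 328.0]], [[383.0, 230.0], [149.0, 289.0]]]
```

View pics/t3.png

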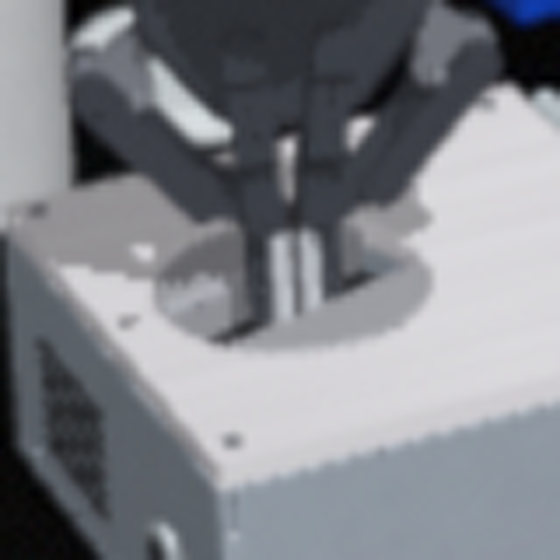

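The slot is at about 1.37, while the fingers at 1.88 are wedging diagonally, so there is little leverage left. Still pressing, I'll slide the closed tips toward the front end of the slot and push the wall sideways there, which gives a longer lever.

```bash
cat >> h.py <<'E'
def boxrow(dx,dy,push,phi):
    p,r,s=pose();Rb=R.from_euler('z',b[2]);_,tR=target(0,phi,0)
    return (r.inv().apply(Rb.apply([dx,dy,-push]))/300).round(3),((r.inv()*tR).as_rotvec()/.5).round(3)
E
python3 - <<'E'
from h import *
for a in((0,0,1.8,1.72),(-5,-1,1.8,1.7),(-10,-2,1.8,1.7),(-15,-3,1.8,1.7),(-20,-4,1.8,1.7)): print(a,*boxrow(*a))
E
```

```text
(0, 0, 1.8, 1.72) [ 0.006 -0.    -0.   ] [-0.315  0.016 -0.011]
(-5, -1, 1.8, 1.7) [ 0.006 -0.008 -0.015] [-0.355  0.017 -0.011]
(-10, -2, 1.8, 1.7) [ 0.006 -0.016 -0.03 ] [-0.355  0.017 -0.011]
(-15, -3, 1.8, 1.7) [ 0.006 -0.025 -0.045] [-0.355  0.017 -0.011]
(-20, -4, 1.8, 1.7) [ 0.005 -0.033 -0.06 ] [-0.355  0.017 -0.011]
```

```bash
python3 -m jog '[{"linear":[0.006,0,0],"rotation":[-0.1,0,0],"grip":0},{"linear":[0.006,0,0],"rotation":[-0.2,0.01,-0.01],"grip":0},{"linear":[0.006,0,0],"rotation":[-0.35,0.017,-0.01],"grip":0},{"linear":[0.006,-0.008,-0.015],"rotation":[-0.35,0.017,-0.01],"grip":0},{"linear":[0.006,-0.016,-0.03],"rotation":[-0.35,0.017,-0.01],"grip":0},{"linear":[0.006,-0.025,-0.045],"rotation":[-0.35,0.017,-0.01],"grip":0},{"linear":[0.006,-0.033,-0.06],"rotation":[-0.35,0.017,-0.01],"grip":0},{"linear":[0.006,-0.033,-0.06],"rotation":[-0.35,0.017,-0.01],"grip":0}]'
python3 - <<'E'
from h import *
s=sense();print(s["wrist_torque"],s["force"],s["eef_pos"])
print("box",R.from_euler('z',-b[2]).apply(s["eef_pos"]-[b[0],b[1],0]))
for a in((0,2,1.8,1.65),(0,4,1.8,1.6),(0,6,1.8,1.57),(0,8,1.8,1.57)): print(a,*boxrow(*a))
p,d=capture("side");p=p[:,:,::-1].copy()
cv2.imwrite(f"pics/t4.png",cv2.resize(p[200:280,260:340],None,fx=7,fy=7,interpolation=cv2.INTER_CUBIC))
E
```

```text
time_s: 7.73
eef_pos: [490.1, 203.8, 76.8]
ee_rot: [0.707, 0.059, 0.702, -0.058]
force: [7.2, -1.8, 8.5]
grip_width: -0.001
[-0.27236245 -1.15623546  0.01315574] [ 7.22966633 -1.78691401  8.5020185 ] [490.05802437 203.77658469  76.77901652]
box [-44.92558598  -3.05185235  76.77901652]
(0, 2, 1.8, 1.65) [ 0.006  0.007 -0.001] [-0.105  0.016 -0.004]
(0, 4, 1.8, 1.6) [ 0.006  0.013 -0.002] [-0.205  0.016 -0.004]
(0, 6, 1.8, 1.57) [ 0.006  0.02  -0.003] [-0.265  0.016 -0.004]
(0, 8, 1.8, 1.57) [ 0.006  0.026 -0.004] [-0.265  0.016 -0.004]
```

View pics/t4.png

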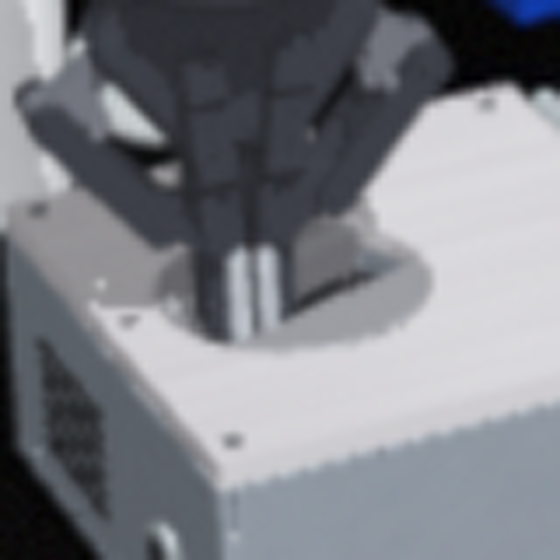

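```bash
python3 -m jog '[{"linear":[0.008,0.005,0],"rotation":[0,0,0],"grip":0},{"linear":[0.008,0.01,0],"rotation":[-0.05,0,0],"grip":0},{"linear":[0.008,0.015,-0.002],"rotation":[-0.1,0,0],"grip":0},{"linear":[0.008,0.02,-0.003],"rotation":[-0.15,0,0],"grip":0},{"linear":[0.008,0.02,-0.003],"rotation":[-0.2,0,0],"grip":0}]'
python3 - <<'E'
from h import *
s=sense();print(s["wrist_torque"],s["force"],s["eef_pos"])
print("box",R.from_euler('z',-b[2]).apply(s["eef_pos"]-[b[0],b[1],0]))
for a in((0,2,1.8,1.57),(0,4,1.8,1.57),(0,6,1.8,1.57)): print(a,*boxrow(*a))
p,d=capture("side");p=p[:,:,::-1].copy()
cv2.imwrite(f"pics/t5.png",cv2.resize(p[200:280,260:340],None,fx=7,fy=7,interpolation=cv2.INTER_CUBIC))
E
```

```text
time_s: 8.2
eef_pos: [492.9, 208.7, 76.6]
ee_rot: [0.712, 0.022, 0.702, -0.023]
force: [4.0, -9.1, 12.6]
grip_width: 0.001
[-1.66199221 -0.75744057 -0.08627816] [ 3.98427199 -9.07326171 12.55978329] [492.9408376  208.68251684  76.58116177]
box [-42.20670853   1.94679624  76.58116177]
(0, 2, 1.8, 1.57) [ 0.006  0.007 -0.   ] [-0.063  0.027  0.   ]
(0, 4, 1.8, 1.57) [ 0.006  0.013 -0.   ] [-0.063  0.027  0.   ]
(0, 6, 1.8, 1.57) [ 0.006  0.02  -0.001] [-0.063  0.027  0.   ]
```

View pics/t5.png

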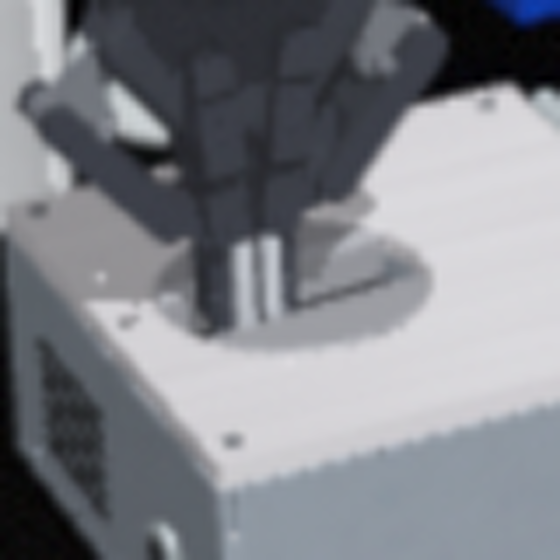

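```bash
python3 -m jog '[{"linear":[0.008,0.004,-0.01],"rotation":[-0.06,0.02,0],"grip":0},{"linear":[0.008,0.008,-0.02],"rotation":[-0.06,0.02,0],"grip":0},{"linear":[0.008,0.012,-0.02],"rotation":[-0.06,0.02,0],"grip":0},{"linear":[0.008,0.016,-0.02],"rotation":[-0.06,0.02,0],"grip":0},{"linear":[0.008,0.016,-0.02],"rotation":[-0.06,0.02,0],"grip":0}]'
python3 - <<'E'
from h import *
s=sense();print(s["wrist_torque"],s["force"],s["eef_pos"])
print("box",R.from_euler('z',-b[2]).apply(s["eef_pos"]-[b[0],b[1],0]))
p,d=capture("side");p=p[:,:,::-1].copy()
cv2.imwrite(f"pics/t6.png",cv2.resize(p[200:280,260:340],None,fx=7,fy=7,interpolation=cv2.INTER_CUBIC))
E
```

```text
time_s: 8.67
eef_pos: [491.9, 210.5, 76.7]
ee_rot: [0.712, 0.01, 0.702, -0.013]
force: [12.1, -25.3, 12.5]
grip_width: -0.0
[-4.0251674  -1.99510227 -0.20731097] [ 12.0647421  -25.26111565  12.5138495 ] [491.85164204 210.47382937  76.68619123]
box [-43.35458909   3.70108178  76.68619123]
```

View pics/t6.png

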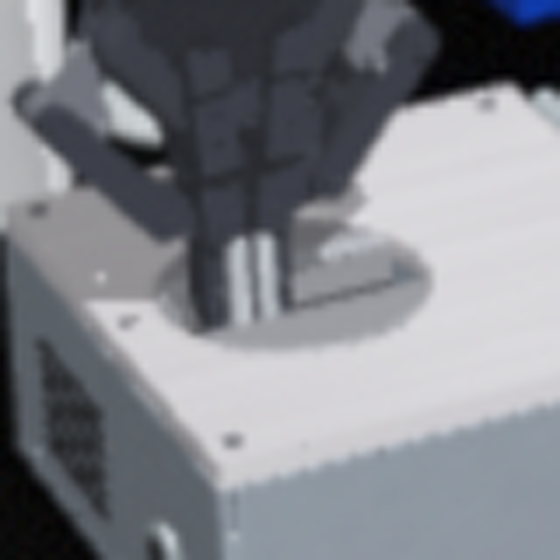

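It's at the stop: 25 N of side force and no further motion. I take the side load off and lift straight out.

```bash
python3 -m jog '[{"linear":[0.004,-0.003,0.003],"rotation":[0,0,0],"grip":0},{"linear":[0.002,-0.006,0.005],"rotation":[0,0,0],"grip":0},{"linear":[0,-0.006,0.005],"rotation":[0,0,0],"grip":0}]'
python3 - <<'E'
from h import *
s=sense();print(s["wrist_torque"],s["force"],s["eef_pos"])
E
```

```text
time_s: 8.97
eef_pos: [494.0, 208.4, 77.3]
ee_rot: [0.712, 0.01, 0.702, -0.013]
force: [2.0, -1.8, 3.6]
grip_width: -0.002
[-0.2303215  -0.32763319  0.02563378] [ 1.97303639 -1.76731128  3.58458669] [494.02403543 208.40370279  77.31208765]
```

```bash
python3 -m jog '[{"linear":[-0.02,0,0],"rotation":[0,0,0],"grip":0},{"linear":[-0.05,0,0],"rotation":[0,0,0],"grip":0},{"linear":[-0.1,0,0],"rotation":[0,0,0],"grip":0},{"linear":[-0.2,0,0],"rotation":[0,0,0],"grip":0},{"linear":[-0.3,0,0],"rotation":[0,0,0],"grip":0},{"linear":[-0.4,0,0],"rotation":[0,0,0],"grip":0},{"linear":[-0.4,0.1,-0.1],"rotation":[0,0,0],"grip":0},{"linear":[-0.4,0.2,-0.2],"rotation":[0,0,0],"grip":0},{"linear":[-0.4,0.3,-0.3],"rotation":[0,0,0],"grip":0},{"linear":[-0.4,0.4,-0.4],"rotation":[0,0,0],"grip":0},{"linear":[-0.4,0.5,-0.5],"rotation":[0,0,0],"grip":0},{"linear":[-0.4,0.6,-0.5],"rotation":[0,0,0],"grip":0},{"linear":[-0.4,0.7,-0.5],"rotation":[0,0,0],"grip":0},{"linear":[-0.4,0.7,-0.5],"rotation":[0,0,0],"grip":0}]'
python3 - <<'E'
from h import *
s=sense();print(s["wrist_torque"],s["force"],s["eef_pos"])
for n in("top","side"):
    p,d=capture(n);p=p[:,:,::-1].copy();cv2.imwrite(f"pics/end_{n}.png",p)
    c=proj(n,world([[-30,0,93]],b))[0].astype(int)
    cv2.imwrite(f"pics/endc_{n}.png",cv2.resize(p[c[1]-50:c[1]+50,c[0]-60:c[0]+60],None,fx=6,fy=6,interpolation=cv2.INTER_CUBIC))
    for phi in(1.3,1.4,1.5,1.57):
      dd=np.array([np.sin(phi),np.cos(phi),0]);nn=np.array([np.cos(phi),-np.sin(phi),0]);o=np.array([-30,0,93])
      print(phi,[((proj(n,world(hatch([o+sg*13*nn+38*dd,o+sg*13*nn-38*dd],.025),b))-c+[60,50])*6).round().tolist() for sg in(1,-1)])
E
```

```text
time_s: 10.13
eef_pos: [347.9, 427.5, 194.4]
ee_rot: [0.712, 0.009, 0.702, -0.012]
force: [0.8, 0.2, -0.2]
grip_width: 0.002
[ 0.03803043 -0.02649746  0.00578197] [ 0.77214035  0.22021312 -0.19035939] [347.90571588 427.5418495  194.4227932 ]
1.3 [[[371.0, 198.0], [417.0, 392.0]], [[304.0, 214.0], [350.0, 408.0]]]
1.4 [[[381.0, 200.0], [408.0, 398.0]], [[313.0, 209.0], [340.0, 407.0]]]
1.5 [[[391.0, 203.0], [398.0, 402.0]], [[323.0, 205.0], [329.0, 404.0]]]
1.57 [[[398.0, 205.0], [391.0, 404.0]], [[330.0, 202.0], [322.0, 402.0]]]
1.3 [[[473.0, 276.0], [302.0, 347.0]], [[424.0, 249.0], [254.0, 319.0]]]
1.4 [[[477.0, 281.0], [292.0, 344.0]], [[434.0, 252.0], [251.0, 313.0]]]
1.5 [[[480.0, 287.0], [283.0, 340.0]], [[443.0, 256.0], [248.0, 308.0]]]
1.57 [[[481.0, 291.0], [277.0, 337.0]], [[448.0, 258.0], [248.0, 304.0]]]
```

View pics/endc_top.png

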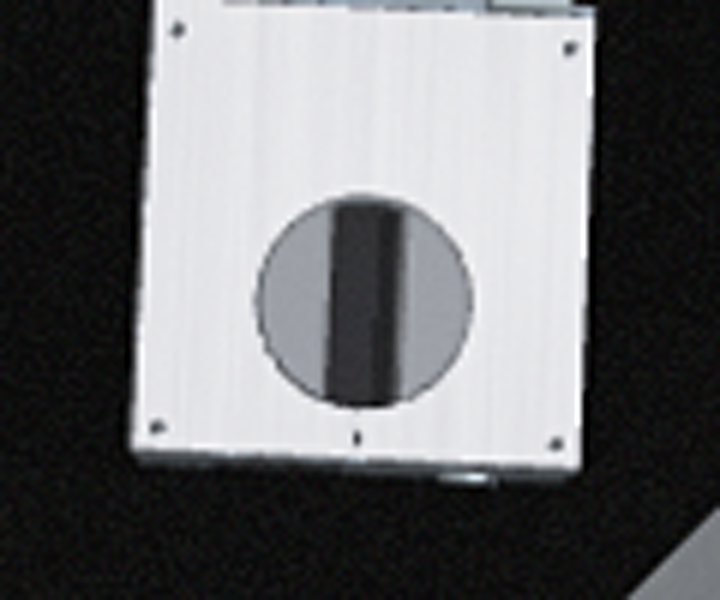

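View pics/endc_side.png

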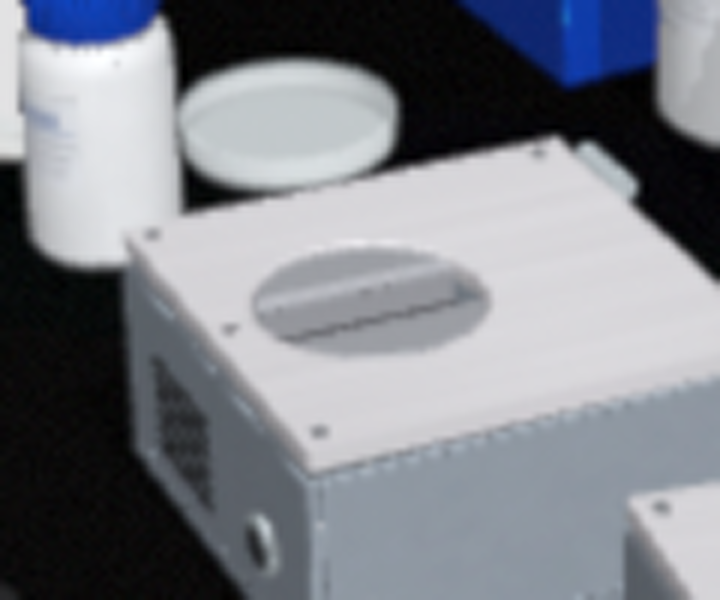

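View pics/end_top.png

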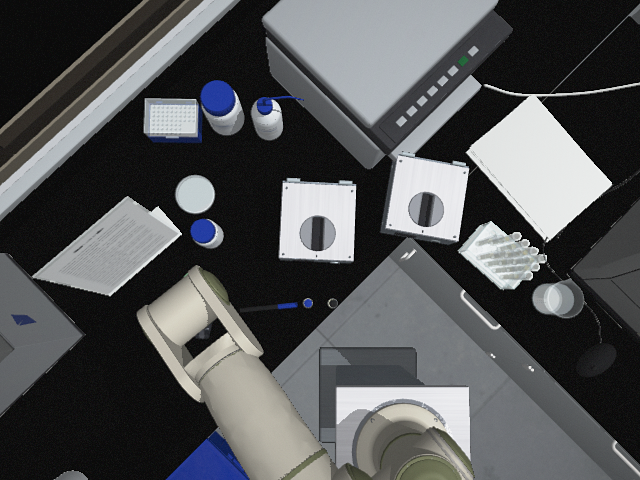

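The slot edges in the top crop, (332,203) to (325,402), match latch 1.57. The hatch stays down with nothing touching it, and the right box, both vials, the marker, the bottle and the dish are where they were. I'm handing in.

```bash
python3 -c "
from rig import *
print(finish_job())"
```

```text
the job is handed in; nothing more can be done
None
```

The left box is locked: I pushed its hatch shut with the closed fingertips in the slot and, still pressing, turned the dial clockwise to its stop. The job was handed in at about 10 s.

- **Turning:** Turning at the slot's centre got the dial only to about 1.37, because the tips wedged diagonally. I kept pressing (8 to 13 N), slid the tips toward the front end of the slot and pushed its wall sideways until the force rose to 25 N at the stop.
- **Final check, fingers withdrawn:** The top picture matches a latch value of about 1.57. The hatch stays down in both views, and the force on the tool is near zero.
- **Other objects:** Box B, the vials, the marker, the bottle and the dish look unchanged. The arm hid the tape roll in the last top picture, so I didn't recheck it. The arm stayed well above it and I saw no unexpected force.

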